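Enrol the displacement probes by touch

TASK

The logger numbers its three displacement probes in the order in which they are touched: with the fingertips, lightly push down the cap of the shortest probe, then that of the middle-height one, then that of the tallest, each by about half of its 16 mm travel. The spindles stay where they are left, so never run one down onto its stop, pull it up, or push one out of turn. Only push, grasp nothing, leave every other thing on the bench where it is, and finish clear of everything.

Things in the scene. Friction and masses are not known exactly. Their poses are not given: they have to be found in the camera images.
- probe_short: The shortest probe, 80 mm tall with its spindle fully up: a round dark steel base (56 mm across, 22 mm high) bolted to the bench, a bare 26 mm aluminium barrel with a 32 mm dark collar on it, top of the barrel 50 mm above the bench, and above it a thin steel spindle with a flat round steel cap. It cannot move as a whole. Origin at the centre of its underside, z up.
- probe_short_cap (a point): Centre of the top face of the flat steel cap (30 mm across, 6 mm thick) on the spindle of the shortest probe. It goes down with the spindle.
- probe_short_spindle (a joint): How far (m) that spindle is pushed down: 0 fully up, 0.016 on its bottom stop. It starts between 0 and 0.002. There is no spring: it slides straight down against about 2.5 N of friction and stays where it is left. (Pulling would draw it above 0, up to 12 mm.)
- probe_mid: The middle-height probe, 110 mm tall with its spindle fully up: a round dark steel base (56 mm across, 22 mm high) bolted to the bench, a bare 26 mm aluminium barrel with a 32 mm dark collar on it, top of the barrel 80 mm above the bench, and above it a thin steel spindle with a flat round steel cap. It cannot move as a whole. Origin at the centre of its underside, z up.
- probe_mid_cap (a point): Centre of the top face of the flat steel cap (30 mm across, 6 mm thick) on the spindle of the middle-height probe. It goes down with the spindle.
- probe_mid_spindle (a joint): How far (m) that spindle is pushed down: 0 fully up, 0.016 on its bottom stop. It starts between 0 and 0.002. There is no spring: it slides straight down against about 2.5 N of friction and stays where it is left. (Pulling would draw it above 0, up to 12 mm.)
- probe_tall: The tallest probe, 140 mm tall with its spindle fully up: a round dark steel base (56 mm across, 22 mm high) bolted to the bench, a bare 26 mm aluminium barrel with a 32 mm dark collar on it, top of the barrel 110 mm above the bench, and above it a thin steel spindle with a flat round steel cap. It cannot move as a whole. Origin at the centre of its underside, z up.
- probe_tall_cap (a point): Centre of the top face of the flat steel cap (30 mm across, 6 mm thick) on the spindle of the tallest probe. It goes down with the spindle.
- probe_tall_spindle (a joint): How far (m) that spindle is pushed down: 0 fully up, 0.016 on its bottom stop. It starts between 0 and 0.002. There is no spring: it slides straight down against about 2.5 N of friction and stays where it is left. (Pulling would draw it above 0, up to 12 mm.)
- steel_slug: Loose upright steel cylinder, 34 mm across, 45 mm tall, a bystander to be left where it stands. Origin at the centre of its underside.
- mortar_cube: Loose grey mortar test cube, 36 mm, a bystander to be left where it stands. Origin at the centre of its underside.
- spanner: Loose steel spanner lying flat, 160 mm long, a bystander to be left where it lies.
- weight: Loose brass weight with a small knob, 44 mm across, 56 mm tall, a bystander to be left where it stands. Origin at the centre of its underside.
- coupon: Loose flat aluminium tensile coupon, 120 x 22 x 6 mm, a bystander to be left where it stands. Origin at the centre of its underside.
- oil_jar: Loose closed jar, 52 mm across, 60 mm tall, a bystander to be left where it stands. Origin at the centre of its underside.
- collar: Loose dark steel shaft collar lying flat, 52 mm across, 20 mm high, 30 mm hole, a bystander to be left where it stands. Origin at the centre of its underside.

How it is judged:
By the outcome, as a careful person would: the job done as asked, in the order asked, and still so for the second after the job is handed in, with the robot touching nothing.
It also fails if it takes over 48 s, if anything falls off the work surface, if the arm or the gripper's body presses on something with over 40 N, if the wrist force passes 120 N, or if a joint passes its speed limit or range.

ROBOT

A 6-joint arm with a two-finger parallel gripper is mounted at the origin on the work surface. World frame = base frame: x ahead of the robot, y to its left, z up, the work surface at z = 0. Lengths are in m, angles in degrees, forces in N, time in s.
With the tool pointing down it reaches from about 0.375 to 0.9 m from the base axis. Payload 3.1 kg.
Tool frame: the origin (TCP) lies on the centre line of the jaws, within the pads' length; the fingertips stand 11 mm ahead of it and the grasp point (between the pads) lies 8 mm behind it; z points along the fingers, y is the line along which they close (so a half turn about z gives the same grasp; the last joint's range is limited). The gripper opens to 87 mm and grips with 3 to 60 N. Pads are 19 mm wide; open, the fingers measure 117 mm over their backs; the gripper's body (75 mm by 190 mm) begins 51 mm behind the grasp point.
Start: joints at [-74.284, 30.224, 82.088, -0, 67.689, -10.227], TCP at [0.273, -0.562, 0.234] pointing down, gripper open.
Joint ranges: [-176.69, 176.69], [-43.24, 126.21], [12.49, 139.97], [-82, 262], [0, 151.66], [-163.58, 163.58]. Speed limits (degrees/s): [159.86, 159.86, 180, 180, 180, 180].

INTERFACE

Orientations are given as a 3x3 rotation matrix whose columns are the frame's x, y, z axes.
In Python, from rig import * gives the robot as it stands.
- The arm moves only by the shell command python3 -m inch 'ROWS'. ROWS is JSON, a list of rows, each an object of numbers: "gripper": the opening in per cent of the stroke, from 0 (shut) to 100 (fully open); "dx", "dy", "dz": the shift along the tool's x, y, z in mm; "turn": the turn about the tool's z in rad. A call has 1 to 12 rows; each row is the pose to reach, as a shift and turn from the pose commanded when the call began, along the tool's axes at that moment; what a row does not reach only later rows make up. A row lasts 1/10 s, in which the tool goes at most 50 mm and 8.59 degrees, less where a joint would pass 70% of its speed; a pose out of reach is approached as far as the arm can. A call with a gripper value outside its range is refused whole. The fingers move at their own pace and stop on an object; the grip force is fixed at half the most. Time passes only in rows, so rows that repeat a pose let the fingers close. It gives the time, the measured TCP pose, the force and the opening at its end, in the units of the state.
- read_state(): the state, without advancing time (a new reading comes with each control period).
- capture(name): name is "scene" or "top"; returns the picture (384x512x3 uint8, red, green, blue); there is no depth.
- get_calibration(name): a dict with "camera_matrix" (3x3 intrinsics, pixels), "world_to_cam" (4x4, takes a point from world to camera coordinates). Camera axes: x right, y down, z forward; pixel columns grow to the right and rows downward; lengths in m; the calibration is good to about 2 mm. A picture is of the moment at which its call begins. get_calibration takes no time and is no camera call.
- hand_in(): hands the job in, once; it reports no verdict.
Trained networks look in the newest picture that a camera, given by its name, has taken for a name from the list of things; names that differ only in an ending like _2 or _b are one class to them, and where a whole thing is asked for, a point or a joint stands for the part that bears it (a point fixed in the world has none). Each returns a list of dicts, best first, with "score" (0 to 1); they miss things now and then, are a little off and sometimes report something else, mostly with a low value. They report only what shows in the picture. A call takes as long as a camera call.
- recognise(camera, query): "extent" ([centre column, centre row, width, height] in pixels, round what is visible of it).
The state is a dict: "time_s": time; "joint_positions": joint angles; "qvel": joint speeds; "tau": joint torques, N m; "position": TCP position; "tcp_rot": TCP orientation; "force": force on the tool from outside, world axes, zero at the start; "moment": the same for the moment, N m; "opening": opening from 0.0 (shut) to 1.0 (fully open).
Only numpy, scipy, OpenCV 4.12 (cv2) and the standard library are available. Lean on these libraries where they do the work, as an engineer would, in place of code of your own. Each camera call takes 0.05 s, during which the arm holds its last target. There are 200 camera calls.

## Working session

There is one attempt and no reset: what is moved stays moved. The work goes in short steps, Python scripts to look and compute and a shell command to move; the robot and the scene stay as the last step left them, time stands still between calls to the robot, and variables do not carry over. Pictures are saved under pics/ and viewed, on a budget of 10 in all, crops included, one or two more only if the job needs it, and the job is handed in when it is done.

```bash
mkdir -p pics; python3 - <<'E'
from rig import *
import cv2,numpy as np
s=read_state();print(s['time_s'],s['position'],np.round(s['tcp_rot'],3),s['force'],s['opening'])
for c in("scene","top"):
    im=capture(c);cv2.imwrite(f"pics/{c}0.png",im[:,:,::-1])
    k=get_calibration(c);print(c,np.round(k['camera_matrix'],1).tolist(),np.round(k['world_to_cam'],3).tolist())
    for q in("probe_short","probe_mid","probe_tall","probe_short_cap","probe_mid_cap","probe_tall_cap"):
        print(q,[(np.round(d['extent'],1).tolist(),round(d['score'],2)) for d in recognise(c,q)[:3]])
print(read_state()['time_s'])
E
```

```text
0.0 [ 0.27325461 -0.56133175  0.23257984] [[ 0.899  0.438 -0.001]
 [ 0.438 -0.899  0.002]
 [ 0.    -0.002 -1.   ]] [1.20958003 0.52034048 0.70617811] 1.0026022906807088
scene [[498.6, 0.0, 260.1], [0.0, 498.6, 195.9], [0.0, 0.0, 1.0]] [[-0.78, 0.626, -0.003, 0.43], [0.504, 0.625, -0.596, -0.215], [-0.371, -0.467, -0.803, 1.236], [0.0, 0.0, 0.0, 1.0]]
probe_short [([241.6, 214.9, 25.6, 42.2], 0.85), ([218.4, 195.8, 19.0, 20.3], 0.42)]
probe_mid [([348.5, 312.2, 34.7, 52.3], 0.95)]
probe_tall [([186.3, 141.7, 29.4, 56.8], 0.91)]
probe_short_cap [([238.6, 205.2, 8.4, 15.2], 0.44)]
probe_mid_cap [([353.2, 296.3, 16.8, 18.2], 0.62)]
probe_tall_cap [([183.8, 119.2, 10.3, 11.1], 0.6)]
top [[424.8, 0.0, 255.4], [0.0, 424.8, 200.2], [0.0, 0.0, 1.0]] [[-0.01, -1.0, 0.003, 0.008], [-0.983, 0.009, -0.182, 0.558], [0.182, -0.005, -0.983, 0.778], [0.0, 0.0, 0.0, 1.0]]
probe_short [([273.1, 195.3, 25.2, 30.8], 0.58)]
probe_mid [([126.3, 203.3, 37.7, 27.0], 0.76)]
probe_tall [([381.8, 193.2, 44.3, 34.0], 0.83), ([271.6, 187.5, 14.7, 17.8], 0.22)]
probe_short_cap [([272.9, 188.1, 15.9, 16.9], 0.54), ([274.1, 195.6, 22.9, 27.8], 0.28)]
probe_mid_cap [([209.8, 196.7, 20.8, 22.8], 0.65), ([115.8, 193.3, 13.3, 13.3], 0.48), ([394.6, 187.2, 21.4, 16.6], 0.25)]
probe_tall_cap [([393.9, 187.2, 13.5, 15.0], 0.56)]
0.7
```

```bash
python3 - <<'E'
import cv2
for c in("scene","top"):
    im=cv2.imread(f"pics/{c}0.png");cv2.imwrite(f"pics/{c}0b.png",cv2.resize(im,(768,576),interpolation=cv2.INTER_CUBIC))
E
```

```text
(no output)
```

View pics/scene0b.png

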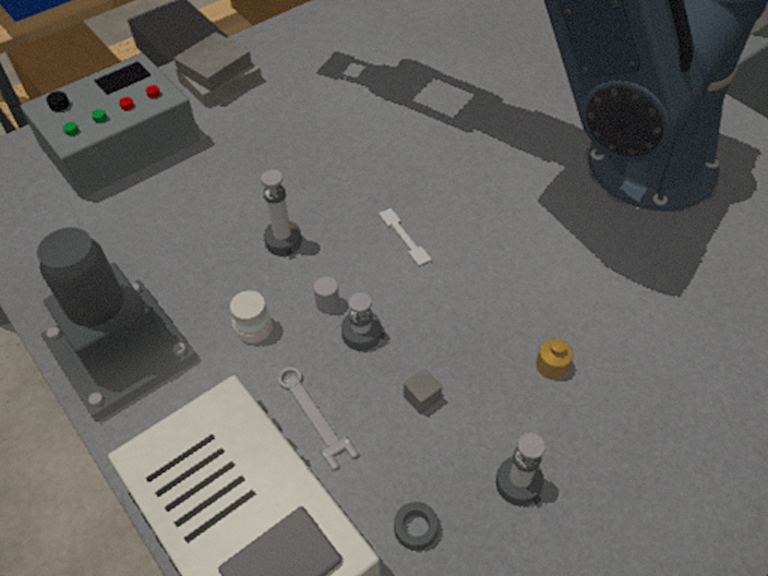

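View pics/top0b.png

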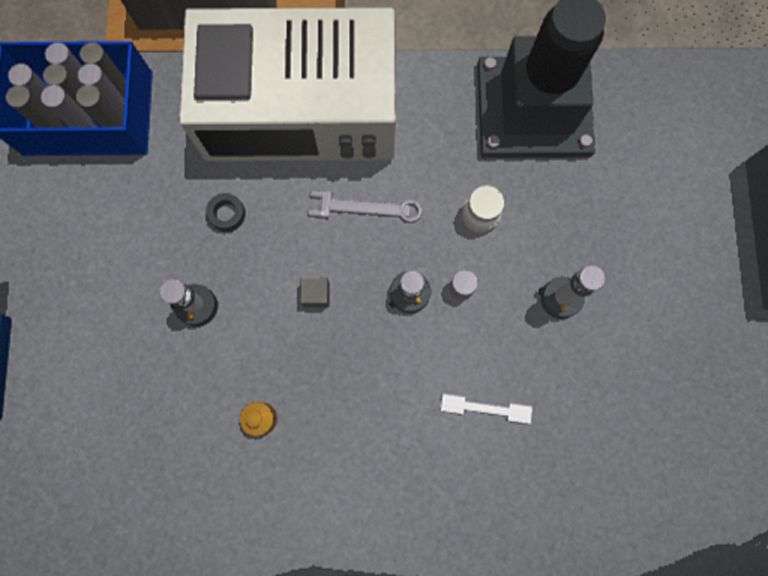

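Both views show the short cap at about (240,201) in the scene view and (275,189) in the top view, with the slug next to it. The mid cap is at (354,297) and (115,195), and the tall cap at (182,119) and (394,185). The net mixed up some of the cap names, so I'll triangulate from these pixels.

```bash
cat > h.py <<'E'
from rig import *
import numpy as np
from scipy.optimize import least_squares
def proj(c,p):
    k=get_calibration(c);q=np.array(k['world_to_cam'])@np.r_[p,1];u=np.array(k['camera_matrix'])@q[:3];return u[:2]/u[2]
def tri(a,b):
    r=least_squares(lambda p:np.r_[proj("scene",p)-a,proj("top",p)-b],[.5,0,.1]);return r.x,np.round(r.fun,1)
def tofix(a,b,z):
    r=least_squares(lambda p:np.r_[proj("scene",[*p,z])-a,proj("top",[*p,z])-b],[.5,0]);return r.x,np.round(r.fun,1)
E
python3 - <<'E'
from h import *
s=read_state();R=s['tcp_rot'];P=s['position']
for n,a,b,z in(("short",(240,200.5),(275,188.7),.079),("mid",(354,297),(115.3,194.6),.109),("tall",(182,119),(394.3,185.3),.139),("slug",(218,191),(310,189),.045)):
    x,f=tri(a,b);y,g=tofix(a,b,z);print(n,x.round(4),f,y.round(4),g,"d tool mm",(R.T@(np.r_[y,z]-P)*1000).round(1))
E
```

```text
short [ 0.5752 -0.0345  0.0752] [-0.3 -0.1 -0.2  0.2] [ 0.5754 -0.0335] [-0.2 -0.9 -0.6 -0.3] d tool mm [ 502.7 -343.1  154.6]
mid [0.5607 0.2587 0.105 ] [-0.2 -0.  -0.1  0.1] [0.5612 0.2586] [-0.1 -0.9 -0.8 -0.6] d tool mm [ 617.7 -612.   124.5]
tall [ 0.5665 -0.2419  0.1333] [-0.8 -0.3 -0.5  0.5] [ 0.5665 -0.2393] [-0.5 -1.6 -1.  -0.2] d tool mm [ 404.7 -161.9   94.6]
slug [ 0.5812 -0.1056  0.0385] [-0.7 -0.2 -0.5  0.5] [ 0.5815 -0.1035] [-0.4 -1.4 -1.1 -0.3] d tool mm [ 477.5 -277.5  188.6]
```

```bash
python3 -m inch '[{"gripper":0,"dx":40,"dy":-28},{"gripper":0,"dx":80,"dy":-56},{"gripper":0,"dx":120,"dy":-83},{"gripper":0,"dx":160,"dy":-110},{"gripper":0,"dx":200,"dy":-138},{"gripper":0,"dx":240,"dy":-165},{"gripper":0,"dx":280,"dy":-192},{"gripper":0,"dx":320,"dy":-220},{"gripper":0,"dx":360,"dy":-247},{"gripper":0,"dx":400,"dy":-274},{"gripper":0,"dx":440,"dy":-302},{"gripper":0,"dx":470,"dy":-322}]'
python3 -m inch '[{"gripper":0,"dx":15,"dy":-10,"dz":15},{"gripper":0,"dx":28,"dy":-18,"dz":40},{"gripper":0,"dx":32,"dy":-20.5,"dz":70},{"gripper":0,"dx":32.5,"dy":-21,"dz":90},{"gripper":0,"dx":32.5,"dy":-21,"dz":100},{"gripper":0,"dx":32.5,"dy":-21,"dz":100},{"gripper":0,"dx":32.5,"dy":-21,"dz":100}]'
cat > st.py <<'E'
from h import *
import cv2,sys
s=read_state();R=s['tcp_rot'];P=s['position']
print(s['time_s'],P,"tip",(P+R[:,2]*.011).round(4),"F",np.round(s['force'],2),s['opening'],R.round(3).tolist())
T={"short":(.5754,-.0335,.079),"mid":(.5612,.2586,.109),"tall":(.5665,-.2393,.139)}
for n,t in T.items():
    print(n,(R.T@(np.array(t)-P-R[:,2]*.011)*1000).round(1))
if len(sys.argv)>1:
    n=sys.argv[1];o=[]
    for c in("scene","top"):
        im=capture(c)[:,:,::-1];u=proj(c,T[sys.argv[2]]);r=int(np.clip(u[1]-50,0,284));q=int(np.clip(u[0]-60,0,392))
        print(c,"crop origin",q,r,"tip px",proj(c,P+R[:,2]*.011).round(1),"cap",u.round(1))
        o.append(cv2.resize(im[r:r+100,q:q+120],None,fx=3.2,fy=3.2,interpolation=cv2.INTER_CUBIC))
    cv2.imwrite(f"pics/{n}.png",np.hstack(o))
E
python3 st.py a short
```

```text
0.7 [ 0.273459   -0.56198797  0.23357475] tip [ 0.2735 -0.562   0.2226] F [ 0.11 -0.19  0.09] 1.0001252285303757 [[0.899, 0.438, 0.0], [0.438, -0.899, -0.0], [-0.0, 0.0, -1.0]]
short [ 502.7 -343.1  143.6]
mid [ 617.8 -612.   113.5]
tall [ 404.7 -162.    83.6]
scene crop origin 179 149 tip px [204.6 -33.6] cap [239.8 199.6]
top crop origin 214 138 tip px [649.9 369.4] cap [274.4 188.4]invalid input
invalid input
```

View pics/a.png

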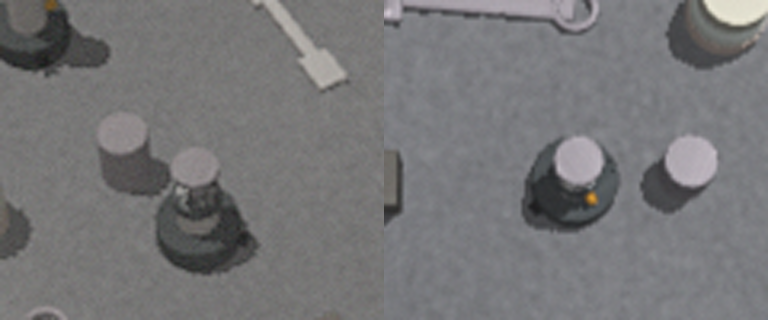

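The arm didn't move because both calls were refused as invalid. The crop still confirms the short cap at scene (240,201) and top (275,188). I'll try rows with every key filled in.

```bash
python3 -m inch '[{"gripper":0,"dx":40,"dy":-28,"dz":0,"turn":0}]'
```

```text
time_s: 0.9
position: [0.2955, -0.5246, 0.2338]
tcp_rot: [[0.902, 0.433, 0.0], [0.433, -0.902, -0.007], [-0.002, 0.006, -1.0]]
force: [1.3, -0.2, 0.2]
opening: 0.963
```

```bash
python3 -m inch '[{"gripper":0,"dx":40,"dy":-27,"dz":0,"turn":0},{"gripper":0,"dx":80,"dy":-54,"dz":0,"turn":0},{"gripper":0,"dx":120,"dy":-82,"dz":0,"turn":0},{"gripper":0,"dx":160,"dy":-109,"dz":0,"turn":0},{"gripper":0,"dx":200,"dy":-136,"dz":0,"turn":0},{"gripper":0,"dx":240,"dy":-163,"dz":0,"turn":0},{"gripper":0,"dx":280,"dy":-191,"dz":0,"turn":0},{"gripper":0,"dx":320,"dy":-218,"dz":0,"turn":0},{"gripper":0,"dx":360,"dy":-245,"dz":0,"turn":0},{"gripper":0,"dx":400,"dy":-272,"dz":0,"turn":0},{"gripper":0,"dx":440,"dy":-300,"dz":0,"turn":0},{"gripper":0,"dx":462,"dy":-315,"dz":0,"turn":0}]'; python3 st.py
```

```text
time_s: 2.1
position: [0.5762, -0.0305, 0.2338]
tcp_rot: [[0.898, 0.44, 0.001], [0.44, -0.898, 0.001], [0.001, -0.0, -1.0]]
force: [0.1, -0.1, 0.2]
opening: 0.013
2.1 [ 0.57621948 -0.03050286  0.23379389] tip [ 0.5762 -0.0305  0.2228] F [ 0.06 -0.06  0.24] 0.012634207210005906 [[0.898, 0.44, 0.001], [0.44, -0.898, 0.001], [0.001, -0.0, -1.0]]
short [ -2.3   2.3 143.8]
mid [ 113.6 -266.2  114. ]
tall [-100.8  183.2   83.6]
```

```bash
python3 -m inch '[{"gripper":0,"dx":0,"dy":0,"dz":35,"turn":0},{"gripper":0,"dx":0,"dy":0,"dz":70,"turn":0},{"gripper":0,"dx":0,"dy":0,"dz":100,"turn":0},{"gripper":0,"dx":0,"dy":0,"dz":120,"turn":0},{"gripper":0,"dx":0,"dy":0,"dz":125,"turn":0},{"gripper":0,"dx":0,"dy":0,"dz":125,"turn":0}]'; python3 st.py b short
```

```text
time_s: 2.7
position: [0.5746, -0.0339, 0.108]
tcp_rot: [[0.899, 0.437, -0.001], [0.437, -0.899, 0.0], [-0.001, -0.001, -1.0]]
force: [-0.0, -0.0, 0.3]
opening: 0.008
2.7 [ 0.57457347 -0.0338955   0.10802429] tip [ 0.5746 -0.0339  0.097 ] F [-0.05 -0.04  0.34] 0.007964897695120833 [[0.899, 0.437, -0.001], [0.437, -0.899, 0.0], [-0.001, -0.001, -1.0]]
short [ 0.9  0.  18. ]
mid [ 115.9 -268.9  -11.9]
tall [-97.1 181.2 -42. ]
scene crop origin 179 149 tip px [239.7 193.8] cap [239.8 199.6]
top crop origin 214 138 tip px [275.  186.8] cap [274.4 188.4]
```

View pics/b.png

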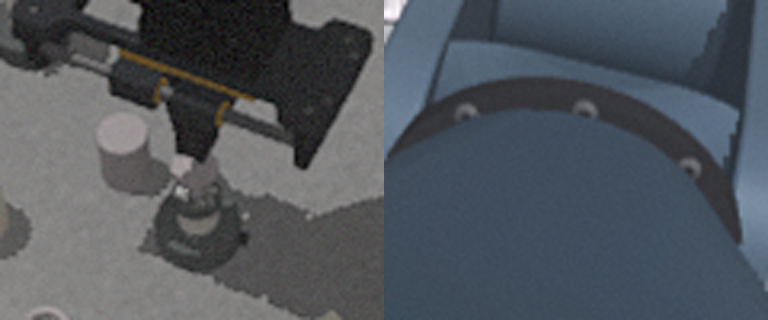

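The fingertip is centred just above the short cap, at about (240,196) in the scene view. I'll go down and feel for contact.

```bash
r() { :; }; python3 -m inch '[{"gripper":0,"dx":1,"dy":0,"dz":5,"turn":0},{"gripper":0,"dx":1,"dy":0,"dz":10,"turn":0},{"gripper":0,"dx":1,"dy":0,"dz":12,"turn":0},{"gripper":0,"dx":1,"dy":0,"dz":12,"turn":0}]'
for i in 1 2 3 4 5; do python3 -m inch '[{"gripper":0,"dx":0,"dy":0,"dz":1.5,"turn":0},{"gripper":0,"dx":0,"dy":0,"dz":1.5,"turn":0}]' | grep -E 'pos|force'; done
```

```text
time_s: 3.2
position: [0.5755, -0.0334, 0.0963]
tcp_rot: [[0.899, 0.437, -0.001], [0.437, -0.899, 0.0], [-0.0, -0.0, -1.0]]
force: [-0.6, 0.3, -0.5]
opening: 0.003
position: [0.5756, -0.0335, 0.095]
force: [0.2, -0.3, -0.2]
position: [0.5756, -0.0335, 0.0934]
force: [-0.4, 0.3, 0.6]
position: [0.5756, -0.0335, 0.0919]
force: [-0.4, -0.2, 0.2]
position: [0.5756, -0.0335, 0.0904]
force: [-0.8, -0.6, 1.3]
position: [0.5758, -0.0335, 0.089]
force: [0.9, -0.6, -1.0]
```

```bash
for i in 1 2; do python3 -m inch '[{"gripper":0,"dx":0,"dy":0,"dz":0.75,"turn":0},{"gripper":0,"dx":0,"dy":0,"dz":1.5,"turn":0}]' | grep -E 'time|pos|force'; done
```

```text
time_s: 4.4
position: [0.5758, -0.0335, 0.0877]
force: [-0.3, -0.7, 2.5]
time_s: 4.6
position: [0.5758, -0.0335, 0.0861]
force: [-0.5, -0.2, 1.9]
```

```bash
for i in 1 2; do python3 -m inch '[{"gripper":0,"dx":0,"dy":0,"dz":0.75,"turn":0},{"gripper":0,"dx":0,"dy":0,"dz":1.5,"turn":0}]' | grep -E 'time|pos|force'; done; python3 st.py c short
```

```text
time_s: 4.8
position: [0.5758, -0.0335, 0.0845]
force: [-0.1, -0.3, 1.6]
time_s: 5.0
position: [0.5757, -0.0335, 0.083]
force: [-0.8, 1.2, 3.2]
5.0 [ 0.57574747 -0.03348794  0.08299099] tip [ 0.5757 -0.0335  0.072 ] F [-0.83  1.2   3.19] 0.006521214716734686 [[0.899, 0.438, 0.0], [0.438, -0.899, -0.0], [0.0, 0.0, -1.0]]
short [-0.3 -0.1 -7. ]
mid [ 114.7 -269.   -37. ]
tall [-98.4 181.  -67. ]
scene crop origin 179 149 tip px [239.8 201.8] cap [239.8 199.6]
top crop origin 214 138 tip px [274.2 189. ] cap [274.4 188.4]
```

View pics/c.png

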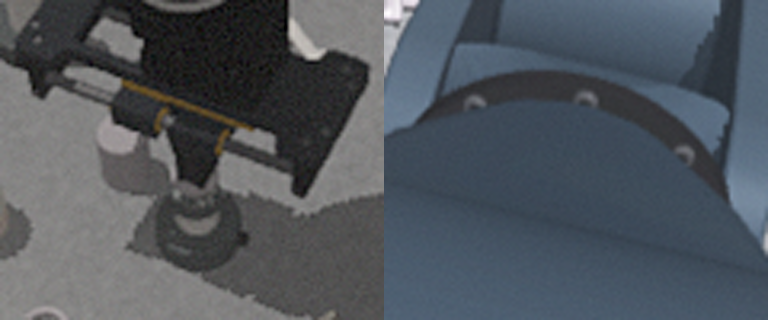

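The fingertip is on the cap at 0.072, which is about 8 mm of travel, and contact registers about 2.5 N. I'll lift off and move to the middle probe.

```bash
python3 -m inch '[{"gripper":0,"dx":0,"dy":0,"dz":-8,"turn":0},{"gripper":0,"dx":0,"dy":0,"dz":-40,"turn":0},{"gripper":0,"dx":0,"dy":0,"dz":-80,"turn":0},{"gripper":0,"dx":0,"dy":0,"dz":-110,"turn":0},{"gripper":0,"dx":13,"dy":-30,"dz":-110,"turn":0},{"gripper":0,"dx":29,"dy":-67,"dz":-110,"turn":0},{"gripper":0,"dx":45,"dy":-105,"dz":-110,"turn":0},{"gripper":0,"dx":61,"dy":-142,"dz":-110,"turn":0},{"gripper":0,"dx":77,"dy":-180,"dz":-110,"turn":0},{"gripper":0,"dx":93,"dy":-217,"dz":-110,"turn":0},{"gripper":0,"dx":108,"dy":-253,"dz":-110,"turn":0},{"gripper":0,"dx":114.5,"dy":-269,"dz":-110,"turn":0}]'; python3 -m inch '[{"gripper":0,"dx":0,"dy":0,"dz":15,"turn":0},{"gripper":0,"dx":0,"dy":0,"dz":35,"turn":0},{"gripper":0,"dx":0,"dy":0,"dz":50,"turn":0},{"gripper":0,"dx":0,"dy":0,"dz":50,"turn":0}]' ; python3 st.py d mid
```

```text
time_s: 6.3
position: [0.5602, 0.2617, 0.1934]
tcp_rot: [[0.898, 0.44, 0.0], [0.44, -0.898, 0.001], [0.001, -0.001, -1.0]]
force: [0.3, -0.3, -0.6]
opening: 0.005
time_s: 6.7
position: [0.5592, 0.2574, 0.141]
tcp_rot: [[0.899, 0.437, -0.005], [0.437, -0.899, -0.002], [-0.006, -0.001, -1.0]]
force: [-0.4, -0.4, -0.6]
opening: 0.006
6.7 [0.55922999 0.25744249 0.14096574] tip [0.5592 0.2574 0.13  ] F [-0.42 -0.38 -0.57] 0.005973767814437535 [[0.899, 0.437, -0.005], [0.437, -0.899, -0.002], [-0.006, -0.001, -1.0]]
short [-112.3  268.8   51.4]
mid [ 2.5 -0.2 21. ]
tall [-210.6  449.9   -8.2]
scene crop origin 293 246 tip px [356.2 289.2] cap [353.9 296.1]
top crop origin 54 144 tip px [111.3 192.8] cap [114.5 194. ]
```

View pics/d.png

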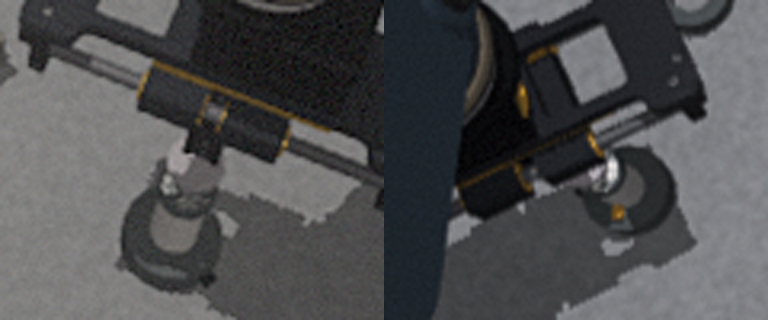

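The tip is over the middle cap, at about (356,292) in the scene view. I'll let it settle and then descend.

```bash
python3 -m inch '[{"gripper":0,"dx":0,"dy":0,"dz":3,"turn":0},{"gripper":0,"dx":0,"dy":0,"dz":7,"turn":0},{"gripper":0,"dx":0,"dy":0,"dz":10,"turn":0},{"gripper":0,"dx":0,"dy":0,"dz":12,"turn":0},{"gripper":0,"dx":0,"dy":0,"dz":12,"turn":0},{"gripper":0,"dx":0,"dy":0,"dz":12,"turn":0}]'; python3 st.py|head -3
```

```text
time_s: 7.4
position: [0.561, 0.2585, 0.131]
tcp_rot: [[0.899, 0.438, -0.0], [0.438, -0.899, -0.0], [-0.0, -0.0, -1.0]]
force: [-0.5, 0.5, -0.7]
opening: 0.011
7.4 [0.56097458 0.25850055 0.13102539] tip [0.561  0.2585 0.12  ] F [-0.47  0.51 -0.7 ] 0.011338910282125034 [[0.899, 0.438, -0.0], [0.438, -0.899, -0.0], [-0.0, -0.0, -1.0]]
short [-114.8  268.9   41. ]
mid [ 0.2  0.  11. ]
```

Tip is at 0.120 and the target is 0.102.

```bash
python3 -m inch '[{"gripper":0,"dx":0,"dy":0,"dz":3,"turn":0},{"gripper":0,"dx":0,"dy":0,"dz":6,"turn":0},{"gripper":0,"dx":0,"dy":0,"dz":9,"turn":0},{"gripper":0,"dx":0,"dy":0,"dz":9,"turn":0}]' | grep -E 'pos|force'; for i in 1 2 3 4; do python3 -m inch '[{"gripper":0,"dx":0,"dy":0,"dz":0.75,"turn":0},{"gripper":0,"dx":0,"dy":0,"dz":1.5,"turn":0}]' | grep -E 'pos|force'; done
```

```text
position: [0.5607, 0.2584, 0.1214]
force: [-0.1, 0.3, -0.0]
position: [0.561, 0.2585, 0.1208]
force: [-1.0, -0.3, 1.7]
position: [0.561, 0.2585, 0.1193]
force: [-0.8, -0.4, 3.3]
position: [0.5609, 0.2585, 0.1176]
force: [-0.3, -0.7, 3.2]
position: [0.561, 0.2585, 0.116]
force: [-0.6, -0.5, 2.1]
```

```bash
python3 -m inch '[{"gripper":0,"dx":0,"dy":0,"dz":1,"turn":0},{"gripper":0,"dx":0,"dy":0,"dz":2,"turn":0},{"gripper":0,"dx":0,"dy":0,"dz":3,"turn":0},{"gripper":0,"dx":0,"dy":0,"dz":3,"turn":0}]'; python3 st.py
```

```text
time_s: 9.0
position: [0.561, 0.2585, 0.1128]
tcp_rot: [[0.899, 0.437, -0.0], [0.437, -0.899, -0.0], [-0.0, -0.0, -1.0]]
force: [-1.5, -0.7, 0.8]
opening: 0.003
9.0 [0.56095778 0.25847004 0.11279247] tip [0.561  0.2585 0.1018] F [-1.5  -0.75  0.79] 0.003254387422684868 [[0.899, 0.437, -0.0], [0.437, -0.899, -0.0], [-0.0, -0.0, -1.0]]
short [-114.7  268.9   22.8]
mid [ 0.3 -0.  -7.2]
tall [-212.8  450.   -37.2]
```

```bash
python3 -m inch '[{"gripper":0,"dx":0,"dy":0,"dz":-8,"turn":0},{"gripper":0,"dx":0,"dy":0,"dz":-40,"turn":0},{"gripper":0,"dx":0,"dy":0,"dz":-80,"turn":0},{"gripper":0,"dx":0,"dy":0,"dz":-100,"turn":0},{"gripper":0,"dx":-13,"dy":27,"dz":-100,"turn":0},{"gripper":0,"dx":-29,"dy":62,"dz":-100,"turn":0},{"gripper":0,"dx":-46,"dy":98,"dz":-100,"turn":0},{"gripper":0,"dx":-63,"dy":134,"dz":-100,"turn":0},{"gripper":0,"dx":-80,"dy":170,"dz":-100,"turn":0},{"gripper":0,"dx":-97,"dy":206,"dz":-100,"turn":0},{"gripper":0,"dx":-114,"dy":242,"dz":-100,"turn":0},{"gripper":0,"dx":-131,"dy":278,"dz":-100,"turn":0}]'; python3 -m inch '[{"gripper":0,"dx":-17,"dy":36,"dz":0,"turn":0},{"gripper":0,"dx":-34,"dy":72,"dz":0,"turn":0},{"gripper":0,"dx":-51,"dy":108,"dz":0,"turn":0},{"gripper":0,"dx":-66,"dy":140,"dz":0,"turn":0},{"gripper":0,"dx":-76,"dy":162,"dz":0,"turn":0},{"gripper":0,"dx":-82,"dy":172,"dz":0,"turn":0},{"gripper":0,"dx":-82,"dy":172,"dz":0,"turn":0},{"gripper":0,"dx":-82,"dy":172,"dz":15,"turn":0},{"gripper":0,"dx":-82,"dy":172,"dz":30,"turn":0},{"gripper":0,"dx":-82,"dy":172,"dz":40,"turn":0},{"gripper":0,"dx":-82,"dy":172,"dz":40,"turn":0}]'; python3 st.py e tall
```

```text
time_s: 10.2
position: [0.5649, -0.0505, 0.2136]
tcp_rot: [[0.899, 0.437, 0.001], [0.437, -0.899, -0.0], [0.001, 0.001, -1.0]]
force: [1.5, 0.2, -0.6]
opening: 0.002
time_s: 11.3
position: [0.5653, -0.2373, 0.1716]
tcp_rot: [[0.899, 0.439, -0.003], [0.439, -0.899, 0.002], [-0.002, -0.004, -1.0]]
force: [0.8, 0.8, 0.0]
opening: 0.004
11.3 [ 0.56532178 -0.23728653  0.17156605] tip [ 0.5653 -0.2373  0.1606] F [0.75 0.84 0.03] 0.0039944696112163575 [[0.899, 0.439, -0.003], [0.439, -0.899, 0.002], [-0.002, -0.004, -1.0]]
short [  98.6 -178.4   82. ]
mid [ 214.  -447.2   52.8]
tall [ 0.2  2.4 21.6]
scene crop origin 121 67 tip px [181.2 110. ] cap [181.5 117.4]
top crop origin 333 135 tip px [396.2 183.1] cap [393.3 185.1]
```

View pics/e.png

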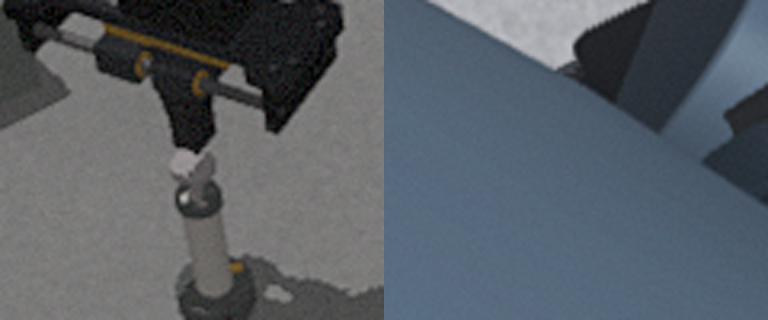

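The tip is just above the tall cap, at about (181,113) in the scene view. I'll correct 2.5 mm in tool y and descend.

```bash
python3 -m inch '[{"gripper":0,"dx":0,"dy":2.5,"dz":4,"turn":0},{"gripper":0,"dx":0,"dy":2.5,"dz":8,"turn":0},{"gripper":0,"dx":0,"dy":2.5,"dz":13,"turn":0},{"gripper":0,"dx":0,"dy":2.5,"dz":17,"turn":0},{"gripper":0,"dx":0,"dy":2.5,"dz":19,"turn":0},{"gripper":0,"dx":0,"dy":2.5,"dz":19,"turn":0}]' | grep -E 'pos|force'; for i in 1 2 3 4; do python3 -m inch '[{"gripper":0,"dx":0,"dy":0,"dz":0.75,"turn":0},{"gripper":0,"dx":0,"dy":0,"dz":1.5,"turn":0}]' | grep -E 'pos|force'; done
```

```text
position: [0.5671, -0.2415, 0.1535]
force: [0.0, -0.3, -0.4]
position: [0.5675, -0.2417, 0.1527]
force: [0.0, -1.1, 0.2]
position: [0.5675, -0.2416, 0.1511]
force: [-0.6, 0.2, -0.2]
position: [0.5674, -0.2416, 0.1496]
force: [-0.5, -0.3, 2.7]
position: [0.5674, -0.2416, 0.1483]
force: [-0.7, 0.4, 2.5]
```

```bash
python3 -m inch '[{"gripper":0,"dx":0,"dy":0,"dz":1,"turn":0},{"gripper":0,"dx":0,"dy":0,"dz":2,"turn":0},{"gripper":0,"dx":0,"dy":0,"dz":3,"turn":0},{"gripper":0,"dx":0,"dy":0,"dz":4,"turn":0},{"gripper":0,"dx":0,"dy":0,"dz":5,"turn":0},{"gripper":0,"dx":0,"dy":0,"dz":5,"turn":0}]'; python3 st.py | head -1
python3 -m inch '[{"gripper":0,"dx":0,"dy":0,"dz":-8,"turn":0},{"gripper":0,"dx":0,"dy":0,"dz":-40,"turn":0},{"gripper":0,"dx":0,"dy":0,"dz":-80,"turn":0},{"gripper":0,"dx":0,"dy":0,"dz":-90,"turn":0},{"gripper":0,"dx":-30,"dy":20,"dz":-90,"turn":0},{"gripper":0,"dx":-65,"dy":40,"dz":-90,"turn":0},{"gripper":0,"dx":-100,"dy":60,"dz":-90,"turn":0},{"gripper":0,"dx":-135,"dy":80,"dz":-90,"turn":0},{"gripper":0,"dx":-170,"dy":100,"dz":-90,"turn":0},{"gripper":0,"dx":-205,"dy":120,"dz":-90,"turn":0},{"gripper":0,"dx":-230,"dy":135,"dz":-90,"turn":0},{"gripper":0,"dx":-230,"dy":135,"dz":-90,"turn":0}]'
python3 - <<'E'
from rig import *
import cv2
for c in("scene","top"):
    im=capture(c)[:,:,::-1];cv2.imwrite(f"pics/{c}9.png",cv2.resize(im,(768,576),interpolation=cv2.INTER_CUBIC))
E
```

```text
time_s: 13.4
position: [0.5674, -0.2416, 0.1428]
tcp_rot: [[0.899, 0.437, 0.0], [0.437, -0.899, 0.0], [0.0, -0.0, -1.0]]
force: [-0.7, -0.5, 1.4]
opening: 0.005
13.4 [ 0.56743665 -0.24160858  0.1428191 ] tip [ 0.5674 -0.2416  0.1318] F [-0.67 -0.45  1.41] 0.0046444540111598865 [[0.899, 0.437, 0.0], [0.437, -0.899, 0.0], [0.0, -0.0, -1.0]]
time_s: 14.6
position: [0.4172, -0.4673, 0.2326]
tcp_rot: [[0.901, 0.433, -0.001], [0.433, -0.901, -0.002], [-0.001, 0.001, -1.0]]
force: [0.7, -0.3, 0.5]
opening: 0.004
```

View pics/scene9.png

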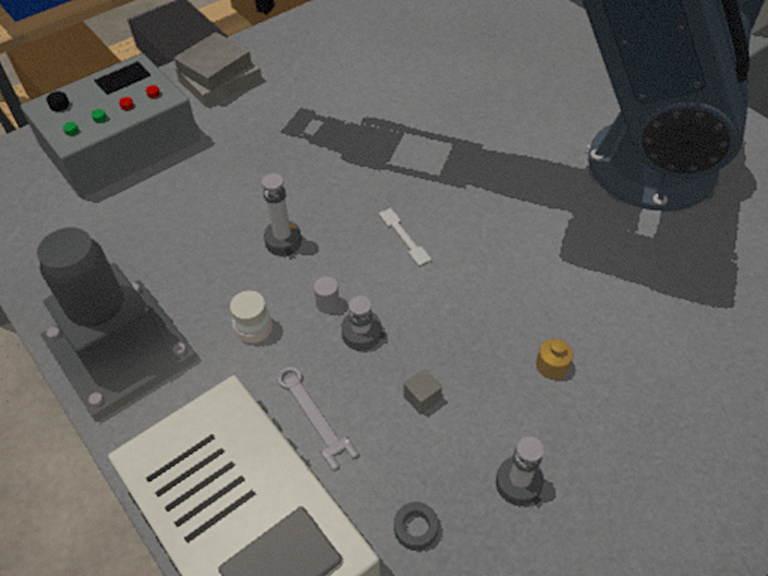

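View pics/top9.png

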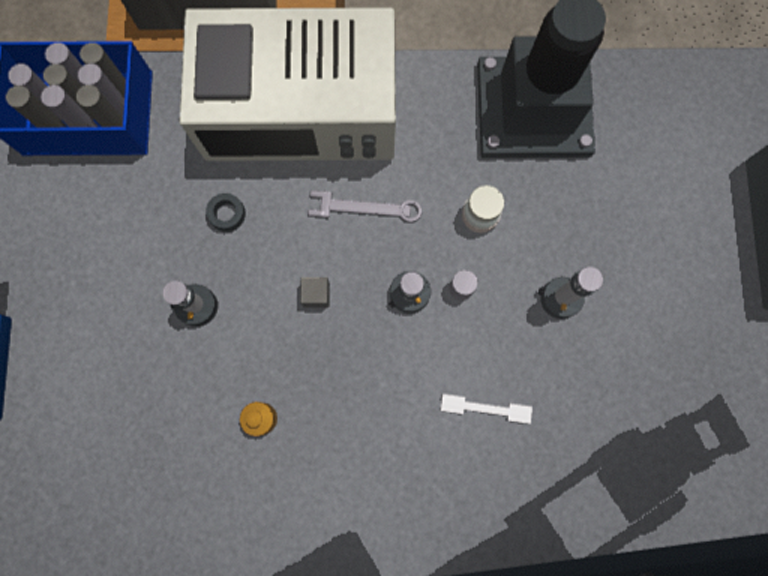

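The arm is clear and the bystanders haven't moved. All three caps sit a few pixels lower: scene (273,181), (360,306) and (530,449). I'll check how far each one went from the before and after pictures.

```bash
python3 - <<'E'
from h import *
import cv2
a=cv2.cvtColor(cv2.imread("pics/scene0b.png"),6);b=cv2.cvtColor(cv2.imread("pics/scene9.png"),6)
for n,(u,v),p in(("short",(360,302),(.5754,-.0335,.079)),("mid",(531,445),(.561,.2586,.109)),("tall",(273,178),(.567,-.241,.139))):
    t=a[v-10:v+6,u-15:u+16];best=cv2.matchTemplate(b[v-16:v+24,u-20:u+21],t,cv2.TM_CCOEFF_NORMED)
    _,s,_,l=cv2.minMaxLoc(best);e=(proj("scene",np.array(p)-[0,0,.007])-proj("scene",p))*1.5
    print(n,"shift",l[0]-5,l[1]-6,"score",round(s,2),"expected for 7mm",e.round(1))
s=read_state();print(s['time_s'],s['force'].round(1))
E
```

```text
short shift 0 3 score 0.93 expected for 7mm [0.2 3.2]
mid shift -1 3 score 0.94 expected for 7mm [-0.9  2.8]
tall shift 1 3 score 0.92 expected for 7mm [0.7 3.7]
14.7 [ 0.2 -0.9 -0.6]
```

```bash
python3 -c "
from rig import *
print(hand_in())"
```

```text
the job is handed in; nothing more can be done
None
```

I pushed the three probe caps down in order (short, middle, tall) with the closed fingertips, then handed the job in at about 14.7 s of the 48 s allowed.

| Probe | Fingertip at lowest point | Depth below fully up |
|---|---|---|
| short | 72.0 mm | about 8 mm |
| middle | 101.8 mm | about 8 mm |
| tall | 131.8 mm | about 8 mm |

**Contact:** I felt each cap at about 1–3 N, close to the stated 2.5 N friction. After each push I lifted straight off.

**Cap travel:** comparing before and after pictures, each cap moved down by about 3 pixels. About 7 mm of travel should show as 2.8–3.7 pixels, so this agrees, but one pixel is about 2 mm, so it is only a rough check.

**Bystanders:** by eye, everything else on the bench was where it started.

**Arm:** it finished clear of everything, about 27 cm to the side of the tall probe, with force readings within noise.

**Failed or disagreed:**
- My first two move calls were refused as "invalid input" because the rows left out some keys. The arm did not move.
- The recogniser mixed up some cap names in the top view, so I used positions triangulated from both pictures.
- The triangulated cap heights came out 4–6 mm low, so I set the push depth from the known probe heights and the felt contact.

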